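# Slide the muffin-cup tray through the gap onto the slate

## Robot

A 7-joint arm with a two-finger parallel gripper is mounted at the origin on the work surface. World frame = base frame: x ahead of the robot, y to its left, z up, the work surface at z = 0. Lengths are in m, angles in rad, forces in N, time in s.
With the tool pointing down it reaches from about 0.4 to 0.85 m from the base axis. Payload 10.4 kg.
Tool frame: the origin (TCP) lies midway between the tips of the shut fingers; the grasp point (between the pads) lies 19 mm behind it; z points along the fingers, y is the direction in which the jaws open and shut (so a half turn about z gives the same grasp; the last joint's range is limited). The gripper opens to 87 mm and grips with 3 to 60 N. Pads are 19 mm wide; open, the fingers measure 117 mm over their backs; the gripper's body (75 mm by 190 mm) begins 51 mm behind the grasp point.
Start: joints at [-1.33, 0.332, -0.065, 1.46, 0.022, 1.35, -0.088], TCP at [0.163, 0.603, 0.223] pointing down, gripper open.
Joint ranges: [-2.6, 2.6], [-0.5, 2.12], [-1.47, 1.34], [0.16, 2.42], [-1.27, 4.41], [0.06, 2.06], [-2.6, 2.6]. Speed limits (rad/s): [2.22, 2.22, 2.79, 2.79, 3.14, 3.14, 3.14].

## Interface

Orientations are given as a unit quaternion [x, y, z, w].
In Python, from plant import status, imaging, job gives the robot as it stands.
- The arm moves only by the tool apply_moves, never from a script. Its argument "rows" is a list of rows, each an object with "translation": the shift along the world's x, y, z in m, a list of three; "spin": the turn about the world's z in degrees; "hand": the opening, from 0 (shut) to 1 (fully open). In form: [{"translation": [x, y, z], "spin": spin, "hand": hand}, ...]. A call has 1 to 20 rows; each row shifts and turns the commanded pose from where the row before left it; what a row does not reach is not made up. A row lasts 1/12 s, in which the tool goes at most 41.7 mm and 7.16 degrees, less where a joint would pass 70% of its speed; a pose out of reach is approached as far as the arm can. A call with a gripper value outside its range is refused whole. The fingers move at their own pace and stop on an object; "squeeze" is the grip in N (left out, the last holds). Time passes only in rows, so rows that do not move let the fingers close. It gives the time, the measured TCP pose, the force and the opening at its end, in the units of the state.
- status.get_state(): the state, without advancing time (a new reading comes with each control period).
- imaging.read_camera(name): name is "scene" or "top" or "wrist"; returns a dict with "pixels" (420x560x3 uint8, red, green, blue), "K" (3x3 intrinsics, pixels), "k1" (the pictures are not rectified: a ray, as slopes to the right and down, at radius r is drawn at 1 + k1 r^2 times it, then the intrinsics apply), "world_to_cam" (4x4, takes a point from world to camera coordinates); the wrist camera has in their place "hand_eye" (4x4, takes a point from camera to tool coordinates, whose origin is the TCP and whose axes are the flange's). Camera axes: x right, y up, looking along -z (the intrinsics and any distortion apply to the point x, -y, -z); pixel columns grow to the right and rows downward; lengths in m; the calibration is good to about 2 mm. A picture is of the moment at which its call begins: read the wrist's pose just before it. There is no depth.
- job.job_done(): hands the job in, once; it reports no verdict.
The state is a dict: "clock": time; "joint_positions": joint angles; "joint_vel": joint speeds; "joint_torque": joint torques, N m; "tool_pos": TCP position; "tool_rot": TCP orientation; "contact_force": force on the tool from outside, world axes, zero at the start; "torque": the same for the moment, N m; "gripper_width": finger opening in m.
Only numpy, scipy, OpenCV 4.12 (cv2) and the standard library are available. Lean on these libraries where they do the work, as an engineer would, in place of code of your own. Each camera call takes 0.05 s, during which the arm holds its last target. There are 200 camera calls.

## Task

With the fingertips, push the little bamboo tray with the green muffin cup in it along the worktop through the narrow gap between the upturned black funnel and the upturned nested steel bowls, and on until the whole tray stands on the round blue-grey slate disc beyond. Only push it: do not lift or tip the tray, do not touch the cup that rides in it, and do not ram the tray or the hand into the funnel or bowls. Leave everything else on the worktop where it is.

Things in the scene. Friction and masses are not known exactly. Their poses are not given: they have to be found in the camera images.
- tray: loose bamboo tray, 84 mm long (its x) by 70 mm wide (its y) by 20 mm tall, flat upright outside faces, floor 6 mm thick; origin at the centre of its underside, z up. About 0.25 kg, slides on the worktop. It starts a little way before the gap (on the gate's -x side) on the robot's left, turned and off to one side
- tray_mid (a point): centre of the tray, 10 mm above its underside
- tray_corner0 (a point): bottom outside corner of the tray at (+42, +35, 0) mm in the tray's frame
- tray_corner1 (a point): bottom outside corner of the tray at (+42, -35, 0) mm in the tray's frame
- tray_corner2 (a point): bottom outside corner of the tray at (-42, -35, 0) mm in the tray's frame
- tray_corner3 (a point): bottom outside corner of the tray at (-42, +35, 0) mm in the tray's frame
- cup: green silicone muffin cup standing loose in the tray, 54 mm across the base, 66 mm across the rim, 34 mm tall (its rim stands 40 mm above the worktop); origin at the centre of its underside
- gate: upturned black funnel and upturned nested steel bowls, both fixed to the worktop, as one body. Origin on the worktop at the middle of the 76 mm gap between them; its x axis runs through the gap in the direction of travel, from the robot's left to its right (within about 17 degrees). The gap is narrowest at x = 0 and widens either way
- bowls_mid (a point): centre of the nested bowls at worktop height, at y = +113 mm in the gate's frame; radius 75 mm, wall upright up to 28 mm, then domed to 68 mm tall; fixed
- funnel_mid (a point): centre of the funnel at worktop height, at y = -103 mm in the gate's frame; radius 65 mm, collar upright up to 24 mm, then a cone rising to a thin spout (radius 12 mm and less) between 72 and 104 mm; fixed
- spot: round blue-grey slate disc inlaid flush in the pale worktop beyond the gap, 160 mm across; origin at its centre on the surface; nothing to bump over
- bin: white countertop bin with a grey tilt-out front flap, fixed, about 200 x 180 x 252 mm, on the robot's right
- cruet: bystander: a small amber glass cruet with a cork stopper, 60 mm across, 132 mm tall; origin at its underside or middle
- jar: bystander: a jar with a red cap, 68 mm across, 90 mm tall; origin at its underside or middle
- mug: bystander: a blue mug, 80 mm across, 90 mm tall; origin at its underside or middle
- tin: bystander: a tin can, 72 mm across, 85 mm tall; origin at its underside or middle
- spoon: bystander: a spoon lying on the worktop; origin at its underside or middle
- shaker: bystander: a white ceramic shaker, 42 mm across, 78 mm tall; origin at its underside or middle
Mind the look-alikes: they are no part of the job. Of the things like the tray, leave any that is white; of the rest the smaller one is meant. What is shaped like the cup but purple is not meant.

How it is judged:
On the way:
1. the tray is in the gap: its centre within 20 mm of the gate origin along the gap and 8 mm across it (x of tray in the frame of gate between -0.02 and 0.02 m and y of tray in the frame of gate between -0.008 and 0.008 m), for 0.05 s.
At the end, for the whole second after the job is handed in: all four corners of the tray lie on the slate disc (within 81 mm of its centre), the tray flat on the worktop and at rest, the cup standing in it (horizontal distance between each of tray_corner0, tray_corner1, tray_corner2, tray_corner3 and spot below 0.081 m and height (world z) of tray_mid below 0.014 m and angle between tray's own z axis and vertical below 0.05 rad and linear speed of tray below 0.01 m/s and horizontal distance between cup and tray below 0.02 m and z of cup in the frame of tray below 0.015 m); the robot touches nothing.
It fails at once if the tray is lifted more than 12 mm or tipped more than 0.2 rad (height (world z) of tray_mid above 0.022 m or angle between tray's own z axis and vertical above 0.2 rad).
It fails at once if the cup is lifted out of the tray or tipped more than 0.3 rad (z of cup in the frame of tray above 0.02 m or angle between cup's own z axis and vertical above 0.3 rad).
It fails at once if the robot touches the cup (more than 1 N) (contact force between any of the fingers, the arm and cup above 1 N).
It fails at once if the tray or the robot is rammed into the funnel or bowls (more than 25 N) (contact force between any of tray, the fingers, the arm and gate above 25 N).
It fails at once if something else on the worktop is moved more than 20 mm, or the bin is pushed at (more than 10 N) (distance of any of cruet, jar, mug, tin, spoon, shaker from where it was at the start of the episode above 0.02 m or contact force between any of the fingers, the arm and bin above 10 N).
It also fails if it takes over 72 s, if anything falls off the work surface, if the arm or the gripper's body presses on something with over 40 N, if the wrist force passes 120 N, or if a joint passes its speed limit or range.

## Working session

There is one attempt and no reset: what is moved stays moved. The work goes in short steps, Python scripts to look and compute and a tool call to move; the robot and the scene stay as the last step left them, time stands still between calls to the robot, and variables do not carry over. Pictures are saved under pics/ and viewed, about 8 in all and at most 12, crops included, and the job is handed in when it is done.

Besides the shell and the picture viewer there is one more tool, called after "Emit:" as name(argument=value, ...) on one line, values as JSON. apply_moves: Moves the arm, as the interface text tells. Its arguments: {"type":"object","properties":{"rows":{"type":"array","items":{"type":"object","properties":{"translation":{"type":"array","items":{"type":"number"}},"spin":{"type":"number"},"hand":{"type":"number"}}}},"squeeze":{"type":"number"}},"required":["rows"]}

```bash
ls; mkdir -p pics; cat > h.py <<'E'
import numpy as np, cv2
from plant import status, imaging, job
def grab(n,f):
    d=imaging.read_camera(n); cv2.imwrite(f,d["pixels"][:,:,::-1]); np.save('pics/'+n+'.npy',d,allow_pickle=True); return d
def ray(d,px):
    px=np.array(px,float).reshape(-1,2);K=np.array(d["K"])
    s=cv2.undistortPoints(px.reshape(-1,1,2),K,np.array([d["k1"],0,0,0.])).reshape(-1,2)
    W=np.linalg.inv(np.array(d["world_to_cam"]))
    v=np.c_[s[:,0],-s[:,1],-np.ones(len(s))]@W[:3,:3].T
    return W[:3,3],v
def plane(d,px,z=0.):
    o,v=ray(d,px); return (o+v*((z-o[2])/v[:,2])[:,None])[:,:2]
def load(n): return np.load('pics/'+n+'.npy',allow_pickle=True).item()
E
python3 -c "
from h import *
for n in('scene','top'):
    d=grab(n,'pics/%s1.png'%n);print(n,np.linalg.inv(np.array(d['world_to_cam']))[:3].round(3).tolist(),d['K'],d['k1'])
print(status.get_state())"
```

```text
pics
scene [[0.581, -0.695, 0.425, 1.07], [0.814, 0.504, -0.288, -0.436], [-0.014, 0.513, 0.858, 1.078]] [[451.28502914   0.         281.44018186]
 [  0.         451.28502914 208.46658875]
 [  0.           0.           1.        ]] 0.004054455643056108
top [[0.063, 0.976, -0.207, 0.308], [-0.998, 0.06, -0.018, -0.08], [-0.005, 0.208, 0.978, 1.278]] [[423.11402354   0.         275.36093488]
 [  0.         423.11402354 214.41306973]
 [  0.           0.           1.        ]] -0.0887376466194205
{'clock': 0.1, 'joint_positions': array([-1.32961965,  0.33277192, -0.06470479,  1.46083597,  0.02161843,
        1.34989538, -0.08849048]), 'joint_vel': array([-0.00025536, -0.00303152, -0.00058124, -0.00314465, -0.0017632 ,
       -0.00048108, -0.0007898 ]), 'joint_torque': array([ 1.56940790e-03, -6.24551511e+01,  2.47120508e-02, -3.90719891e+01,
       -6.13809773e-02,  3.66334710e-02,  4.35705522e-05]), 'tool_pos': array([0.16287416, 0.60305816, 0.22186667]), 'tool_rot': array([ 1.31488024e-01,  9.91317573e-01, -6.05637108e-04, -4.44510146e-05]), 'contact_force': array([ 0.06053774, -0.70229228, -0.15274181]), 'torque': array([-0.00299921, -0.00272629, -0.05793098]), 'gripper_width': 0.08700275150271679}
```

View pics/scene1.png

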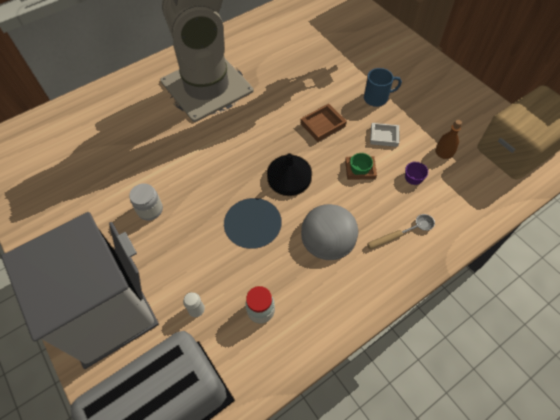

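View pics/top1.png

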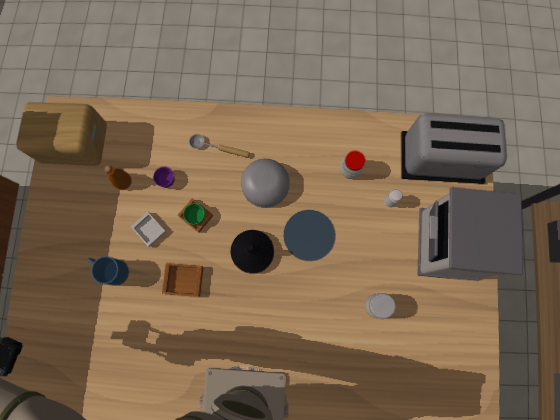

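The scene view shows the tray and cup at (361,167), funnel (290,175), bowls (330,232) and disc (253,222). The top view has the tray at (195,215), funnel (252,252), bowls (266,183) and disc (310,235). Next I'll measure them with colour masks.

```bash
cat > m.py <<'E'
from h import *
def comp(m,c):
    n,l,s,ce=cv2.connectedComponentsWithStats(m.astype(np.uint8)); 
    i=1+np.argmin(np.hypot(*(ce[1:]-c).T)+1e3*(s[1:,4]<60)); return (l==i).astype(np.uint8),s[i],ce[i]
for n,c in(('top',dict(disc=(310,235),fun=(252,252),bowl=(266,183),cup=(195,215),tray=(195,215))),('scene',dict(disc=(253,222),fun=(290,175),bowl=(330,232),cup=(361,167),tray=(361,167)))):
    d=load(n); p=d["pixels"].astype(int); R,G,B=p[...,0],p[...,1],p[...,2]
    hsv=cv2.cvtColor(d["pixels"],cv2.COLOR_RGB2HSV).astype(int)
    M=dict(disc=(B>R+12)&(B<130)&(B>50),fun=p.max(2)<28,bowl=(p.max(2)-p.min(2)<22)&(p.max(2)>45),cup=(G>R+40)&(G>B+20))
    for k,m in M.items():
        mm,s,ce=comp(m,c[k]); ct=max(cv2.findContours(mm,0,1)[0],key=len).reshape(-1,2)
        w=plane(d,ct,0.04 if k=='cup' else 0.0)
        (x,y),r=cv2.minEnclosingCircle(w.astype(np.float32))
        print(n,k,s.tolist(),'encl',round(x,4),round(y,4),round(r,4),'cen',plane(d,[ce]).round(4).tolist())
    x,y=c['tray']
    cv2.imwrite('pics/crop_%s.png'%n,cv2.resize(d["pixels"][y-35:y+35,x-45:x+45,::-1],None,fx=8,fy=8,interpolation=cv2.INTER_CUBIC))
    print(n,[p[y-35:y+35,x-45:x+45].min()])
E
python3 m.py; python3 -c "
import cv2,numpy as np
a=cv2.imread('pics/crop_top.png');b=cv2.imread('pics/crop_scene.png')
cv2.imwrite('pics/c.png',cv2.resize(np.vstack([a,b]),None,fx=.53,fy=.53))"
```

```text
top disc [284, 210, 51, 50, 1992] encl 0.5229 -0.163 0.0781 cen [[0.5222, -0.1632]]
top fun [231, 230, 42, 43, 1415] encl 0.4616 0.0075 0.0652 cen [[0.4617, 0.0072]]
top bowl [241, 159, 49, 49, 1852] encl 0.6796 -0.0182 0.0794 cen [[0.6787, -0.0178]]
top cup [183, 203, 22, 21, 330] encl 0.5584 0.1874 0.0327 cen [[0.5665, 0.1951]]
top [np.int64(5)]
scene disc [225, 199, 55, 48, 2056] encl 0.5238 -0.164 0.0751 cen [[0.5258, -0.1652]]
scene fun [268, 155, 42, 40, 1330] encl 0.4529 0.0104 0.0704 cen [[0.4554, 0.009]]
scene bowl [301, 205, 57, 55, 2457] encl 0.6682 -0.0117 0.0842 cen [[0.671, -0.0133]]
scene cup [351, 157, 20, 15, 88] encl 0.5632 0.1832 0.0303 cen [[0.549, 0.1918]]
scene [np.int64(23)]
```

View pics/c.png

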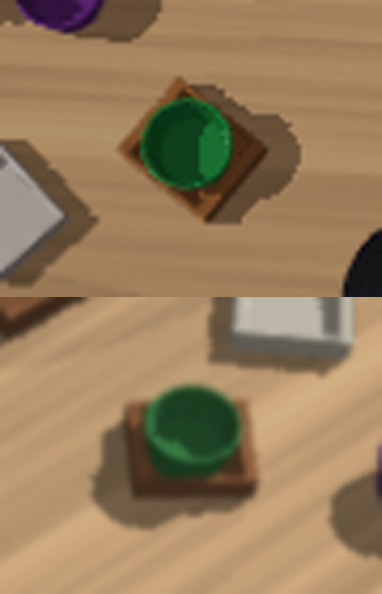

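```bash
cat >> h.py <<'E'
F=np.array([.4602,.0077]); gy=np.array([.993,-.118]); gx=np.array([-.118,-.993]); G0=F+.103*gy
def g(w): w=np.atleast_2d(w)-G0; return np.c_[w@gx,w@gy]
def gw(p): p=np.atleast_2d(p); return G0+p[:,:1]*gx+p[:,1:]*gy
E
python3 -c "
from h import *
d=load('top'); s=8*.53
q=lambda l:[(150+x/s,180+y/s) for x,y in l]
w=plane(d,q([(180,79),(120,148),(207,213),(264,149)]),.02); print(w.round(4),g(w).round(4)); print(np.linalg.norm(np.diff(w,axis=0),axis=1),w.mean(0),g(w.mean(0)))
d=load('scene')
q=lambda l:[(316+x/s,132+(y-297)/s) for x,y in l]
w=plane(d,q([(134,497),(253,496)]),0.0); print(w.round(4),g(w))
w=plane(d,q([(134,473),(257,474),(250,402),(126,403)]),0.02); print(w.round(4),g(w),w.mean(0),g(w.mean(0)))
d=load('top')
for n,p in dict(purple=(164,185),cruet=(122,186),mug=(110,280),white=(149,230),brown=(183,280),jar=(354,175),tin=(381,310),spoon=(240,152),shaker=(394,203)).items(): print(n,plane(d,[p]).round(3),g(plane(d,[p])).round(3))
print('spot',g([.523,-.1635]))
"
```

```text
[[0.6087 0.2005]
 [0.5551 0.2387]
 [0.5117 0.1709]
 [0.5608 0.1344]] [[-0.209   0.0217]
 [-0.2406 -0.0361]
 [-0.1681 -0.0711]
 [-0.1377 -0.0181]]
[0.06587905 0.08048856 0.06113333] [0.55906741 0.1861168 ] [[-0.18883424 -0.02587506]]
[[0.5675 0.1381]
 [0.6145 0.204 ]] [[-0.14215077 -0.01179945]
 [-0.2131034   0.02703479]]
[[0.5617 0.14  ]
 [0.611  0.2062]
 [0.5627 0.2428]
 [0.5131 0.1734]] [[-0.14337876 -0.01777856]
 [-0.21494745  0.02331706]
 [-0.24558214 -0.02900316]
 [-0.17079236 -0.07005723]] [0.56211585 0.19062961] [[-0.19367518 -0.02338047]]
purple [[0.652 0.3  ]] [[-0.313  0.053]]
cruet [[0.641 0.435]] [[-0.446  0.026]]
mug [[0.344 0.433]] [[-0.408 -0.268]]
white [[0.506 0.33 ]] [[-0.326 -0.096]]
brown [[0.36  0.208]] [[-0.187 -0.226]]
jar [[ 0.721 -0.297]] [[0.272 0.192]]
tin [[ 0.309 -0.389]] [[ 0.411 -0.207]]
spoon [[0.776 0.069]] [[-0.098  0.203]]
shaker [[ 0.638 -0.425]] [[0.408 0.125]]
spot [[ 0.1625912  -0.02043522]]
```

The tray centre is at about gate (-0.191, -0.024), yawed about -28°. First I'll nudge its nose from the -y side with shut fingers, which turns it and shifts it sideways.

Emit:
apply_moves(rows=[{"translation": [0.019,-0.027,0],"spin": 0.5,"hand": 0},{"translation": [0.019,-0.027,0],"spin": 0.5,"hand": 0},{"translation": [0.019,-0.027,0],"spin": 0.5,"hand": 0},{"translation": [0.019,-0.027,0],"spin": 0.5,"hand": 0},{"translation": [0.019,-0.027,0],"spin": 0.5,"hand": 0},{"translation": [0.019,-0.027,0],"spin": 0.5,"hand": 0},{"translation": [0.019,-0.027,0],"spin": 0.5,"hand": 0},{"translation": [0.019,-0.027,0],"spin": 0.5,"hand": 0},{"translation": [0.019,-0.027,0],"spin": 0.5,"hand": 0},{"translation": [0.019,-0.027,0],"spin": 0.5,"hand": 0},{"translation": [0.019,-0.027,0],"spin": 0.5,"hand": 0},{"translation": [0.019,-0.027,0],"spin": 0.5,"hand": 0},{"translation": [0.019,-0.027,0],"spin": 0.6,"hand": 0},{"translation": [0.019,-0.027,0],"spin": 0.6,"hand": 0},{"translation": [0.019,-0.027,0],"spin": 0.6,"hand": 0},{"translation": [0.019,-0.027,0],"spin": 0.5,"hand": 0},{"translation": [0,0,-0.03],"spin": 0,"hand": 0},{"translation": [0,0,-0.03],"spin": 0,"hand": 0},{"translation": [0,0,-0.03],"spin": 0,"hand": 0},{"translation": [0,0,0],"spin": 0,"hand": 0}])

```text
clock: 1.77
tool_pos: [0.4638, 0.1698, 0.1274]
tool_rot: [0.06, 0.998, -0.002, -0.004]
contact_force: [-1.6, -1.3, 0.4]
gripper_width: 0.0001
```

```bash
python3 -c "
from h import *
s=status.get_state();print(s['tool_pos'],g(s['tool_pos'][:2]),s['tool_rot'],s['contact_force'],s['gripper_width'])
grab('scene','pics/s2.png');grab('top','pics/t2.png');grab('wrist','pics/w2.png')
a=[cv2.imread('pics/%s2.png'%k) for k in 'tw']
cv2.imwrite('pics/c2.png',np.hstack([cv2.resize(a[0][130:300,100:340],(540,383)),cv2.resize(a[1],None,fx=.46,fy=.46)[:, :255]]) if 0 else np.vstack([cv2.resize(a[0][130:290,100:340],(420,280)),cv2.resize(a[1],(420,315))]))"
```

```text
[0.46379646 0.16976992 0.1273803 ] [[-0.16135981 -0.11855018]] [ 0.05953792  0.99821693 -0.00236836 -0.00354769] [-1.59534282 -1.30693596  0.4387602 ] 9.910192456830569e-05
```

View pics/c2.png

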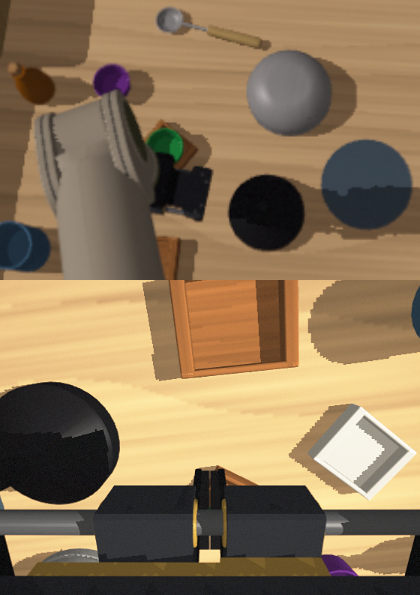

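The view shows the shut fingers over the clear spot on the tray's -y side, with the jaw axis along the gap and the body's long side along the jaw axis.

Emit:
apply_moves(rows=[{"translation": [0,0,-0.03],"hand": 0},{"translation": [0,0,-0.03],"hand": 0},{"translation": [0,0,-0.03],"hand": 0},{"translation": [0,0,-0.025],"hand": 0},{"translation": [0.008,-0.001,0],"hand": 0},{"translation": [0.008,-0.001,0],"hand": 0},{"translation": [0.008,-0.001,0],"hand": 0},{"translation": [0.006,-0.0007,0],"hand": 0},{"translation": [0.004,-0.0005,0],"hand": 0},{"translation": [0.003,-0.0004,0],"hand": 0},{"translation": [0.003,-0.0004,0],"hand": 0},{"translation": [0.003,-0.0004,0],"hand": 0},{"translation": [0.003,-0.0004,0],"hand": 0},{"translation": [0.003,-0.0004,0],"hand": 0},{"translation": [0.003,-0.0004,0],"hand": 0},{"translation": [0.003,-0.0004,0],"hand": 0},{"translation": [0.003,-0.0004,0],"hand": 0},{"translation": [0.003,-0.0004,0],"hand": 0},{"translation": [0.003,-0.0004,0],"hand": 0},{"translation": [0,0,0],"hand": 0}])

```text
invalid input at $.rows[0]: expected keys translation, spin, hand
```

```bash
python3 -c "
from h import *
s=status.get_state();print(s['tool_pos'],g(s['tool_pos'][:2]),s['contact_force'])
grab('scene','pics/s3.png');a=cv2.imread('pics/s3.png')
cv2.imwrite('pics/c3.png',cv2.resize(a[120:220,290:430],None,fx=5,fy=5,interpolation=cv2.INTER_CUBIC))"
```

```text
[0.46738105 0.17163427 0.13382691] [[-0.16363409 -0.11521068]] [ 0.15461898 -0.34179928  0.52855688]
```

View pics/c3.png

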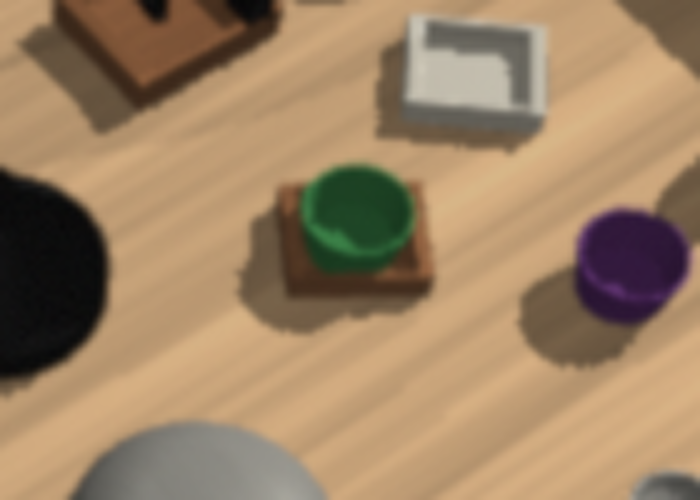

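That call was refused because every row needs the spin key. The picture shows the tray still unmoved, with its front-base corners at about scene px (348,179) and (376,178). I'll resend it.

Emit:
apply_moves(rows=[{"translation": [0,0,-0.03],"spin": 0,"hand": 0},{"translation": [0,0,-0.03],"spin": 0,"hand": 0},{"translation": [0,0,-0.03],"spin": 0,"hand": 0},{"translation": [0,0,-0.031],"spin": 0,"hand": 0},{"translation": [0.008,-0.001,0],"spin": 0,"hand": 0},{"translation": [0.008,-0.001,0],"spin": 0,"hand": 0},{"translation": [0.008,-0.001,0],"spin": 0,"hand": 0},{"translation": [0.006,-0.0007,0],"spin": 0,"hand": 0},{"translation": [0.003,-0.0004,0],"spin": 0,"hand": 0},{"translation": [0.003,-0.0004,0],"spin": 0,"hand": 0},{"translation": [0.003,-0.0004,0],"spin": 0,"hand": 0},{"translation": [0.003,-0.0004,0],"spin": 0,"hand": 0},{"translation": [0.003,-0.0004,0],"spin": 0,"hand": 0},{"translation": [0.003,-0.0004,0],"spin": 0,"hand": 0},{"translation": [0.003,-0.0004,0],"spin": 0,"hand": 0},{"translation": [0.003,-0.0004,0],"spin": 0,"hand": 0},{"translation": [0.003,-0.0004,0],"spin": 0,"hand": 0},{"translation": [0.003,-0.0004,0],"spin": 0,"hand": 0},{"translation": [0.003,-0.0004,0],"spin": 0,"hand": 0},{"translation": [0,0,0],"spin": 0,"hand": 0}])

```text
clock: 3.63
tool_pos: [0.5307, 0.1631, 0.0116]
tool_rot: [0.06, 0.998, 0.0, 0.0]
contact_force: [0.4, -0.9, -0.2]
gripper_width: 0.0006
```

```bash
cat > t.py <<'E'
# measure tray in scene view: brown-dark mask + cup hull near last place -> polygon
import sys
from h import *
x0,y0,x1,y1=map(int,sys.argv[1:5])
s=status.get_state();print(s['tool_pos'],g(s['tool_pos'][:2]),s['contact_force'],s['clock'])
d=grab('scene','pics/scene_now.png'); p=d["pixels"].astype(int)
R,G,B=p[...,0],p[...,1],p[...,2]
h=cv2.cvtColor(d["pixels"],cv2.COLOR_RGB2HSV).astype(int)
m=((R<150)&(R>B*1.6)&(R>45)&(h[...,1]>110)&(h[...,0]<13))
m[:y0]=0;m[y1:]=0;m[:,:x0]=0;m[:,x1:]=0
gr=(G>R+25)&(G>B+15); ct=np.argwhere(gr)[:,::-1].astype(float)
n,l,st,ce=cv2.connectedComponentsWithStats((m|gr).astype(np.uint8))
tr=m.astype(np.uint8)
a=cv2.resize(d["pixels"][y0:y1,x0:x1,::-1],None,fx=5,fy=5,interpolation=cv2.INTER_CUBIC)
b=cv2.resize(a*0+255*tr[y0:y1,x0:x1].repeat(5,0).repeat(5,1)[...,None],a.shape[1::-1])
cv2.imwrite('pics/m.png',np.vstack([a,b]).astype(np.uint8)[:600,:800]); cv2.imwrite(sys.argv[5],a)
pts=np.argwhere(tr)[:,::-1].astype(np.float32)
# outer base edges: cast at z=0 (base) and z=.02 (rim)
for z in(0,.01,.02):
    w=g(plane(d,pts,z)).astype(np.float32)*1000; r=cv2.minAreaRect(w); print(z,np.round(r[0],1),np.round(r[1],1),round(r[2],1))
E
python3 t.py 310 130 400 200 pics/c4.png
```

```text
[0.53068359 0.16314199 0.01161093] [[-0.16267096 -0.05134917]] [ 0.42568898 -0.92561891 -0.17267226] 3.6333
0 [-190.6  -90.6] [ 83.8 268.4] 5.6
0.01 [-185.4  -84.6] [ 83.1 265.9] 5.6
0.02 [-180.2  -78.7] [ 82.3 263.4] 5.6
```

View pics/m.png

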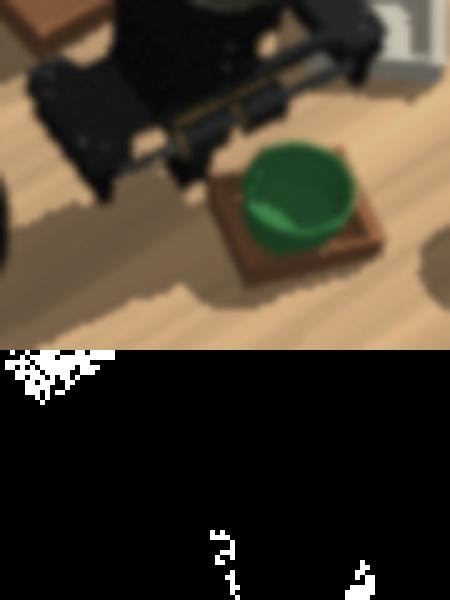

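The tray has turned. Its base corners are at crop (247,287) and (384,246), and its rim corners at (210,178) and (247,266). I'll work out its pose from those.

```bash
cat >> h.py <<'E'
def pose(d,org,sc,base,rim,fl):
    """base: 2 px of corners; rim: px list. prints gate mm"""
    f=lambda l,z:g(plane(d,[(org[0]+x/sc,org[1]+y/sc) for x,y in l],z))*1000
    b=f(base,0.);r=f(rim,.02);print('base',b.round(1).tolist(),'rim',r.round(1).tolist())
    for q in(b,r):
        for i in range(len(q)-1):
            v=q[i+1]-q[i];print('  len',np.hypot(*v).round(1),'ang',np.degrees(np.arctan2(v[1],v[0])).round(1))
E
python3 -c "
from h import *
d=load('scene');pose(d,(310,130),5,[(247,287),(384,246)],[(210,178),(247,268),(383,227)],1)"
```

```text
base [[-155.9, 28.6], [-240.5, 43.4]] rim [[-169.7, -35.0], [-153.3, 27.6], [-236.3, 41.9]]
  len 85.9 ang 170.0
  len 64.8 ang 75.4
  len 84.2 ang 170.2
```

The tray is now at about (-204, +1.5) mm, yaw -10°. A flat two-finger push from behind will square it up. I'll back off, rise, go round behind it and turn the hand 90°.

Emit:
apply_moves(rows=[{"translation": [-0.01,0.001,0],"spin": 0,"hand": 0},{"translation": [-0.01,0.001,0],"spin": 0,"hand": 0},{"translation": [0,0,0.035],"spin": 0,"hand": 0},{"translation": [0,0,0.035],"spin": 0,"hand": 0},{"translation": [0,0,0.01],"spin": 0,"hand": 0.23},{"translation": [0.0052,0.0072,0],"spin": -6.4,"hand": 0.23},{"translation": [0.0052,0.0072,0],"spin": -6.4,"hand": 0.23},{"translation": [0.0052,0.0072,0],"spin": -6.4,"hand": 0.23},{"translation": [0.0052,0.0072,0],"spin": -6.4,"hand": 0.23},{"translation": [0.0052,0.0072,0],"spin": -6.4,"hand": 0.23},{"translation": [0.0052,0.0072,0],"spin": -6.4,"hand": 0.23},{"translation": [0.0052,0.0072,0],"spin": -6.4,"hand": 0.23},{"translation": [0.0053,0.0072,0],"spin": -6.4,"hand": 0.23},{"translation": [0.0053,0.0072,0],"spin": -6.4,"hand": 0.23},{"translation": [0.0053,0.0072,0],"spin": -6.4,"hand": 0.23},{"translation": [0.0053,0.0072,0],"spin": -6.5,"hand": 0.23},{"translation": [0.0053,0.0072,0],"spin": -6.5,"hand": 0.23},{"translation": [0.0053,0.0072,0],"spin": -6.5,"hand": 0.23},{"translation": [0.0053,0.0074,0],"spin": -6.5,"hand": 0.23},{"translation": [0,0,0],"spin": 0,"hand": 0.23}])

```text
clock: 5.35
tool_pos: [0.5828, 0.2684, 0.0912]
tool_rot: [0.749, 0.663, 0.0, -0.0]
contact_force: [-0.9, 0.2, -0.1]
gripper_width: 0.0201
```

```bash
python3 -c "
from h import *
s=status.get_state();print(s['tool_pos'],g(s['tool_pos'][:2]),s['tool_rot'],s['gripper_width'],s['joint_positions'],s['clock'])
d=load('scene');m=cv2.inRange(cv2.cvtColor(d['pixels'],cv2.COLOR_RGB2HSV),(125,60,20),(165,255,255));n,l,st,ce=cv2.connectedComponentsWithStats(m)
i=1+st[1:,4].argmax();print(st[i]);q=np.argwhere(l==i)[:,::-1].astype(float)
w=g(plane(d,q,.034));print('purple rim',w.min(0),w.max(0)); w=g(plane(d,q,0));print('purple base',w.min(0),w.max(0))"
```

```text
[0.58277284 0.2683503  0.09118261] [[-0.27328935 -0.01203913]] [ 7.48990761e-01  6.62580363e-01  1.74289540e-04 -2.69188942e-04] 0.02014177523170033 [-0.93479073  0.51677075  0.57841311  1.59152304 -0.30480966  1.12440651
 -0.40583083] 5.35
[405 162  23  23 400]
purple rim [-0.34234655  0.0458453 ] [-0.26655437  0.11221776]
purple base [-0.3655061   0.02928681] [-0.28724629  0.09782022]
```

Emit:
apply_moves(rows=[{"translation": [0,0,-0.03],"spin": 0,"hand": 0.23},{"translation": [0,0,-0.03],"spin": 0,"hand": 0.23},{"translation": [0,0,-0.019],"spin": 0,"hand": 0.23},{"translation": [-0.0005,-0.004,0],"spin": 0,"hand": 0.23},{"translation": [-0.0005,-0.004,0],"spin": 0,"hand": 0.23},{"translation": [-0.00035,-0.003,0],"spin": 0,"hand": 0.23},{"translation": [-0.00035,-0.003,0],"spin": 0,"hand": 0.23},{"translation": [-0.00035,-0.003,0],"spin": 0,"hand": 0.23},{"translation": [-0.00035,-0.003,0],"spin": 0,"hand": 0.23},{"translation": [-0.00035,-0.003,0],"spin": 0,"hand": 0.23},{"translation": [-0.00035,-0.003,0],"spin": 0,"hand": 0.23},{"translation": [-0.00035,-0.003,0],"spin": 0,"hand": 0.23},{"translation": [-0.00035,-0.003,0],"spin": 0,"hand": 0.23},{"translation": [-0.00035,-0.003,0],"spin": 0,"hand": 0.23},{"translation": [-0.00035,-0.003,0],"spin": 0,"hand": 0.23},{"translation": [-0.00035,-0.003,0],"spin": 0,"hand": 0.23},{"translation": [-0.00035,-0.003,0],"spin": 0,"hand": 0.23},{"translation": [0,0,0],"spin": 0,"hand": 0.23}])

```text
clock: 6.85
tool_pos: [0.5783, 0.2213, 0.0126]
tool_rot: [0.748, 0.664, -0.0, 0.0]
contact_force: [0.2, 0.2, 0.2]
gripper_width: 0.0201
```

```bash
python3 t.py 310 130 400 230 pics/c5.png; cd pics; python3 -c "
import cv2;a=cv2.imread('c5.png');cv2.imwrite('c5b.png',cv2.resize(a[:400],None,fx=1.4,fy=1.4,interpolation=2))"
```

```text
[0.57827172 0.22128443 0.01256634] [[-0.22602181 -0.01095496]] [0.22829519 0.15534413 0.24698244] 6.85
0 [-179.5  -90. ] [260.6  85.5] 88.6
0.01 [-174.4  -84.1] [258.2  84.7] 88.6
0.02 [-169.4  -78.1] [255.8  83.9] 88.6
```

View pics/c5b.png

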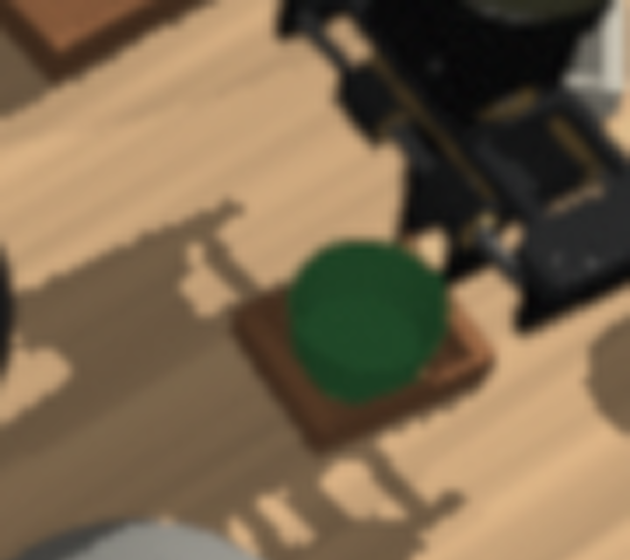

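The fingers are behind the tray. Its base corners are at crop (318,452) and (492,368), and its rim corners at (237,318), (318,427) and (492,345).

```bash
python3 -c "
from h import *
d=load('scene');pose(d,(310,130),7,[(318,452),(492,368)],[(237,318),(318,427),(492,345)],1)
# gate check in the same view: bowl/funnel base edge from scene+top
for n in('scene','top'):
    d=load(n) if n=='scene' else np.load('pics/top.npy',allow_pickle=True).item()
    for nm,c,r in(('funnel',gw([0,-.103])[0],.065),('bowl',gw([0,.113])[0],.075)): 
        a=np.radians(np.arange(0,360,45)); P=np.c_[c[0]+r*np.cos(a),c[1]+r*np.sin(a),0*a]
        W=np.array(d['world_to_cam']);q=P@W[:3,:3].T+W[:3,3]
        print(n,nm,cv2.projectPoints(np.c_[q[:,0],-q[:,1],-q[:,2]],np.zeros(3),np.zeros(3),np.array(d['K']),np.array([d['k1'],0,0,0.]))[0].reshape(-1,2).round(0).astype(int).tolist())
"
```

```text
base [[-132.6, 43.4], [-217.4, 43.9]] rim [[-130.4, -17.4], [-129.8, 43.0], [-213.0, 44.2]]
  len 84.8 ang 179.6
  len 60.3 ang 89.4
  len 83.2 ang 179.2
scene funnel [[303, 191], [311, 179], [307, 166], [293, 159], [276, 162], [267, 173], [271, 187], [286, 195]]
scene bowl [[346, 254], [356, 238], [350, 220], [332, 210], [311, 214], [301, 230], [306, 249], [325, 259]]
top funnel [[253, 230], [238, 236], [230, 250], [235, 266], [250, 273], [266, 267], [273, 253], [268, 237]]
top bowl [[266, 161], [249, 167], [241, 183], [247, 199], [263, 207], [281, 201], [289, 185], [283, 169]]
```

The tray is square to the gap at about (-175, +9) mm, and the gate model agrees with both views. I'll re-centre the hand behind it with a wider stance, then push forward with a slight drift to -y.

Emit:
apply_moves(rows=[{"translation": [0.0007,0.006,0],"spin": 0,"hand": 0.345},{"translation": [0.009,-0.001,0],"spin": 0,"hand": 0.345},{"translation": [0.009,-0.001,0],"spin": 0,"hand": 0.345},{"translation": [-0.0003,-0.003,0],"spin": 0,"hand": 0.345},{"translation": [-0.0004,-0.003,0],"spin": 0,"hand": 0.345},{"translation": [-0.0007,-0.004,0],"spin": 0,"hand": 0.345},{"translation": [-0.0012,-0.006,0],"spin": 0,"hand": 0.345},{"translation": [-0.0012,-0.006,0],"spin": 0,"hand": 0.345},{"translation": [-0.0012,-0.006,0],"spin": 0,"hand": 0.345},{"translation": [-0.0012,-0.006,0],"spin": 0,"hand": 0.345},{"translation": [-0.0012,-0.006,0],"spin": 0,"hand": 0.345},{"translation": [-0.0012,-0.006,0],"spin": 0,"hand": 0.345},{"translation": [-0.0012,-0.006,0],"spin": 0,"hand": 0.345},{"translation": [-0.0012,-0.006,0],"spin": 0,"hand": 0.345},{"translation": [-0.0012,-0.006,0],"spin": 0,"hand": 0.345},{"translation": [-0.0012,-0.006,0],"spin": 0,"hand": 0.345},{"translation": [-0.0012,-0.006,0],"spin": 0,"hand": 0.345},{"translation": [-0.0012,-0.006,0],"spin": 0,"hand": 0.345},{"translation": [-0.0007,-0.003,0],"spin": 0,"hand": 0.345},{"translation": [0,0,0],"spin": 0,"hand": 0.345}])

```text
clock: 8.57
tool_pos: [0.5804, 0.1401, 0.0126]
tool_rot: [0.748, 0.663, -0.0, 0.0]
contact_force: [-0.2, 0.3, -0.2]
gripper_width: 0.0299
```

```bash
python3 t.py 280 140 380 240 pics/c6.png|head -1; python3 -c "
from h import *
grab('top','pics/t6.png');a=cv2.imread('pics/t6.png')[180:260,180:290];b=cv2.imread('pics/scene_now.png')[145:220,275:385]
cv2.imwrite('pics/c6b.png',np.vstack([cv2.resize(b,None,fx=4,fy=4,interpolation=2)[:,:440],cv2.resize(a,None,fx=4,fy=4,interpolation=2)])[:600])"
```

```text
[0.58036387 0.14009182 0.01261162] [[-0.14564442  0.00070327]] [-0.18630302  0.34475326 -0.23657151] 8.5667
```

View pics/c6b.png

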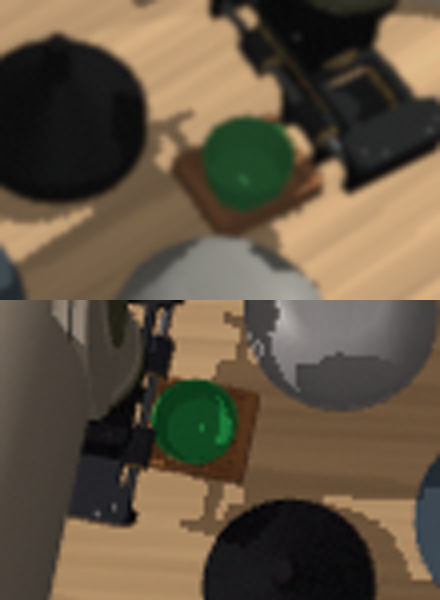

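```bash
python3 -c "
from h import *
pose(load('scene'),(275,145),4,[(226,237),(322,189)],[(174,164),(226,224),(322,176)],1)
pose(load('top'),(180,180-75),4,[(259,394),(243,483),(150,467)],[(163,380),(259,394),(243,480)],1)"
```

```text
base [[-56.6, 37.7], [-137.1, 36.9]] rim [[-48.7, -21.7], [-54.3, 38.3], [-133.7, 37.5]]
  len 80.5 ang -179.5
  len 60.2 ang 95.3
  len 79.4 ang -179.4
base [[-49.6, 39.8], [-48.1, -31.4], [-121.2, -32.0]] rim [[-122.0, 33.0], [-47.2, 35.4], [-46.1, -32.4]]
  len 71.2 ang -88.7
  len 73.1 ang -179.5
  len 74.8 ang 1.8
  len 67.8 ang -89.1
```

The tray is at about (-94, +2.3) mm with yaw near 0. I'll push into the gap until its centre is at about x = -10, trimming y on the way.

Emit:
apply_moves(rows=[{"translation": [-0.0008,-0.003,0],"spin": 0,"hand": 0.345},{"translation": [-0.0011,-0.006,0],"spin": 0,"hand": 0.345},{"translation": [-0.0011,-0.006,0],"spin": 0,"hand": 0.345},{"translation": [-0.0011,-0.006,0],"spin": 0,"hand": 0.345},{"translation": [-0.0011,-0.006,0],"spin": 0,"hand": 0.345},{"translation": [-0.0011,-0.006,0],"spin": 0,"hand": 0.345},{"translation": [-0.0005,-0.004,0],"spin": 0,"hand": 0.345},{"translation": [-0.0005,-0.004,0],"spin": 0,"hand": 0.345},{"translation": [-0.0005,-0.004,0],"spin": 0,"hand": 0.345},{"translation": [-0.0005,-0.004,0],"spin": 0,"hand": 0.345},{"translation": [0,0,0],"spin": 0,"hand": 0.345}])

```text
clock: 9.58
tool_pos: [0.5721, 0.0912, 0.0126]
tool_rot: [0.748, 0.663, -0.0, 0.0]
contact_force: [-0.2, -0.3, 0.1]
gripper_width: 0.0304
```

Emit:
apply_moves(rows=[{"translation": [-0.0005,-0.004,0],"spin": 0,"hand": 0.345},{"translation": [-0.0005,-0.004,0],"spin": 0,"hand": 0.345},{"translation": [-0.0005,-0.004,0],"spin": 0,"hand": 0.345},{"translation": [-0.0005,-0.004,0],"spin": 0,"hand": 0.345},{"translation": [-0.0005,-0.004,0],"spin": 0,"hand": 0.345},{"translation": [0,0,0],"spin": 0,"hand": 0.345}])

```text
clock: 10.08
tool_pos: [0.5695, 0.071, 0.0126]
tool_rot: [0.748, 0.663, -0.0, 0.0]
contact_force: [0.1, -1.2, 0.7]
gripper_width: 0.0301
```

```bash
python3 t.py 280 140 380 240 pics/c7.png|head -1; python3 -c "
from h import *
grab('top','pics/t7.png');a=cv2.imread('pics/t7.png')[170:260,190:310];b=cv2.imread('pics/scene_now.png')[140:240,260:380]
cv2.imwrite('pics/c7b.png',np.hstack([cv2.resize(b,None,fx=3.3,fy=3.3,interpolation=2)[:297],cv2.resize(a,None,fx=3.3,fy=3.3,interpolation=2)[:297]]))"
```

```text
[0.56953945 0.07097254 0.01259836] [[-0.07573169 -0.00188931]] [ 0.05073941 -1.20908973  0.71110473] 10.0833
```

View pics/c7b.png

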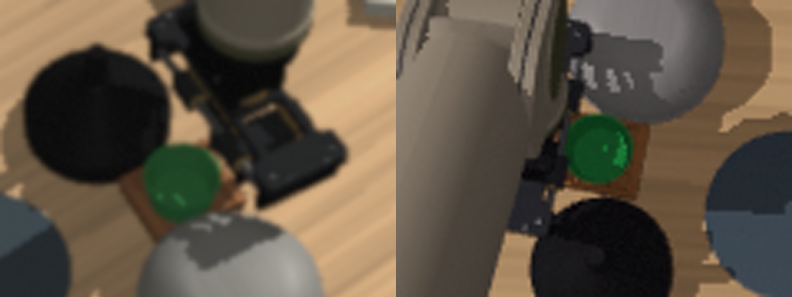

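The tray is entering the gap cleanly, with clearance on both sides in the top view and only about 1 N of force. I'll push to x of about -10, then move the hand to y = +10, so the gripper body clears the spout, and narrow the fingers.

Emit:
apply_moves(rows=[{"translation": [-0.0004,-0.0035,0],"spin": 0,"hand": 0.345},{"translation": [-0.0004,-0.0035,0],"spin": 0,"hand": 0.345},{"translation": [-0.0004,-0.0035,0],"spin": 0,"hand": 0.345},{"translation": [-0.0004,-0.0035,0],"spin": 0,"hand": 0.345},{"translation": [0,0,0],"spin": 0,"hand": 0.345},{"translation": [0,0,0],"spin": 0,"hand": 0.345},{"translation": [0.0005,0.004,0],"spin": 0,"hand": 0.345},{"translation": [0.006,-0.0007,0],"spin": 0,"hand": 0.16},{"translation": [0.006,-0.0007,0],"spin": 0,"hand": 0.16},{"translation": [0,0,0],"spin": 0,"hand": 0.16},{"translation": [0,0,0],"spin": 0,"hand": 0.16}])

```text
clock: 11.1
tool_pos: [0.5811, 0.0607, 0.0125]
tool_rot: [0.748, 0.664, -0.0, 0.0]
contact_force: [-0.3, -0.3, 0.5]
gripper_width: 0.0159
```

```bash
python3 -c "
from h import *
s=status.get_state();print(s['tool_pos'],g(s['tool_pos'][:2]),s['gripper_width'],s['contact_force'],s['tool_rot'])"
```

```text
[0.58105266 0.06067237 0.01251833] [[-0.06686218  0.01075873]] 0.015917960945512132 [-0.26833691 -0.32573594  0.4888669 ] [ 7.47930514e-01  6.63776974e-01 -1.86083734e-05  2.72069071e-04]
```

Emit:
apply_moves(rows=[{"translation": [-0.0004,-0.003,0],"spin": 0,"hand": 0.16},{"translation": [-0.0005,-0.004,0],"spin": 0,"hand": 0.16},{"translation": [-0.0005,-0.004,0],"spin": 0,"hand": 0.16},{"translation": [-0.0005,-0.004,0],"spin": 0,"hand": 0.16},{"translation": [-0.0005,-0.004,0],"spin": 0,"hand": 0.16},{"translation": [-0.0005,-0.004,0],"spin": 0,"hand": 0.16},{"translation": [-0.0005,-0.004,0],"spin": 0,"hand": 0.16},{"translation": [-0.0005,-0.004,0],"spin": 0,"hand": 0.16}])

```text
clock: 11.77
tool_pos: [0.5766, 0.0295, 0.0126]
tool_rot: [0.748, 0.664, 0.0, 0.0]
contact_force: [0.3, 1.3, -0.5]
gripper_width: 0.0142
```

Emit:
apply_moves(rows=[{"translation": [-0.0005,-0.004,0],"spin": 0,"hand": 0.16},{"translation": [-0.0005,-0.004,0],"spin": 0,"hand": 0.16},{"translation": [-0.0005,-0.004,0],"spin": 0,"hand": 0.16},{"translation": [-0.0005,-0.004,0],"spin": 0,"hand": 0.16},{"translation": [-0.0005,-0.004,0],"spin": 0,"hand": 0.16},{"translation": [-0.0005,-0.004,0],"spin": 0,"hand": 0.16},{"translation": [-0.0005,-0.004,0],"spin": 0,"hand": 0.16},{"translation": [-0.0005,-0.004,0],"spin": 0,"hand": 0.16},{"translation": [0,0,0],"spin": 0,"hand": 0.16}])

```text
clock: 12.52
tool_pos: [0.5725, -0.0034, 0.0126]
tool_rot: [0.748, 0.663, -0.0, 0.0]
contact_force: [-1.1, -0.7, -0.3]
gripper_width: 0.0139
```

```bash
python3 t.py 280 140 380 240 pics/c8.png|head -1; python3 -c "
from h import *
grab('top','pics/t8.png');a=cv2.imread('pics/t8.png')[170:270,220:340];b=cv2.imread('pics/scene_now.png')[150:250,220:340]
cv2.imwrite('pics/c8b.png',np.hstack([cv2.resize(b,None,fx=3.3,fy=3.3,interpolation=2),cv2.resize(a,None,fx=3.3,fy=3.3,interpolation=2)]))"
```

```text
[ 0.57251992 -0.00340453  0.0126189 ] [[-0.00222695  0.00984679]] [-1.12774199 -0.68926596 -0.3359683 ] 12.5167
```

View pics/c8b.png

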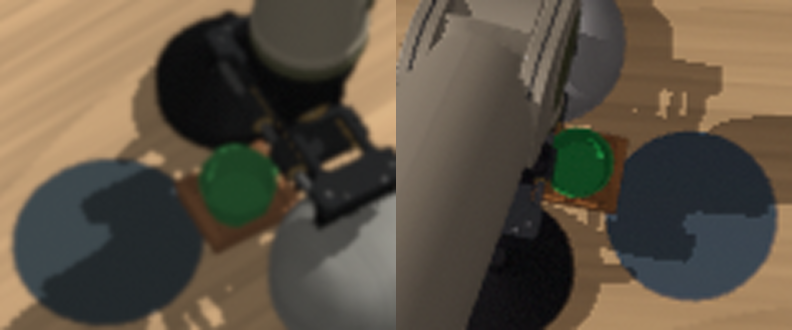

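The hand is in the gap with clearance and the tray is at about x = +49, nose at the disc's edge. I'll go straight on until the body has passed the spout, then drift to -y towards the disc's centre.

Emit:
apply_moves(rows=[{"translation": [-0.0005,-0.004,0],"spin": 0,"hand": 0.16},{"translation": [-0.0005,-0.004,0],"spin": 0,"hand": 0.16},{"translation": [-0.0005,-0.004,0],"spin": 0,"hand": 0.16},{"translation": [-0.0005,-0.004,0],"spin": 0,"hand": 0.16},{"translation": [-0.0005,-0.004,0],"spin": 0,"hand": 0.16},{"translation": [-0.0005,-0.004,0],"spin": 0,"hand": 0.16},{"translation": [-0.0005,-0.004,0],"spin": 0,"hand": 0.16},{"translation": [-0.0005,-0.004,0],"spin": 0,"hand": 0.16},{"translation": [-0.0005,-0.004,0],"spin": 0,"hand": 0.16},{"translation": [-0.0005,-0.004,0],"spin": 0,"hand": 0.16},{"translation": [-0.0005,-0.004,0],"spin": 0,"hand": 0.16},{"translation": [-0.0005,-0.004,0],"spin": 0,"hand": 0.16},{"translation": [-0.0005,-0.004,0],"spin": 0,"hand": 0.16},{"translation": [-0.0005,-0.004,0],"spin": 0,"hand": 0.16}])

```text
clock: 13.78
tool_pos: [0.5656, -0.0585, 0.0126]
tool_rot: [0.748, 0.664, 0.0, 0.0]
contact_force: [0.9, 0.5, -1.2]
gripper_width: 0.0138
```

Emit:
apply_moves(rows=[{"translation": [-0.0015,-0.004,0],"spin": 0,"hand": 0.16},{"translation": [-0.0015,-0.004,0],"spin": 0,"hand": 0.16},{"translation": [-0.0015,-0.004,0],"spin": 0,"hand": 0.16},{"translation": [-0.0015,-0.004,0],"spin": 0,"hand": 0.16},{"translation": [-0.0015,-0.004,0],"spin": 0,"hand": 0.16},{"translation": [-0.0015,-0.004,0],"spin": 0,"hand": 0.16},{"translation": [-0.0015,-0.004,0],"spin": 0,"hand": 0.16},{"translation": [-0.0015,-0.004,0],"spin": 0,"hand": 0.16},{"translation": [-0.0015,-0.004,0],"spin": 0,"hand": 0.16},{"translation": [-0.0015,-0.004,0],"spin": 0,"hand": 0.16},{"translation": [-0.0015,-0.004,0],"spin": 0,"hand": 0.16},{"translation": [-0.0015,-0.004,0],"spin": 0,"hand": 0.16},{"translation": [-0.001,-0.0025,0],"spin": 0,"hand": 0.16},{"translation": [0,0,0],"spin": 0,"hand": 0.16}])

```text
clock: 14.95
tool_pos: [0.5463, -0.1095, 0.0126]
tool_rot: [0.748, 0.663, -0.0, 0.0]
contact_force: [-0.3, 0.1, -0.1]
gripper_width: 0.0139
```

```bash
python3 t.py 280 140 380 240 pics/c9.png|head -1; python3 -c "
from h import *
grab('top','pics/t9.png');a=cv2.imread('pics/t9.png')[190:280,250:350];b=cv2.imread('pics/scene_now.png')[170:260,210:310]
cv2.imwrite('pics/c9b.png',np.hstack([cv2.resize(b,None,fx=4,fy=4,interpolation=2),cv2.resize(a,None,fx=4,fy=4,interpolation=2)]))"
```

```text
[ 0.54632398 -0.1094978   0.01261201] [[ 0.10621479 -0.00364676]] [-0.26293259  0.06661896 -0.10563204] 14.95
```

View pics/c9b.png

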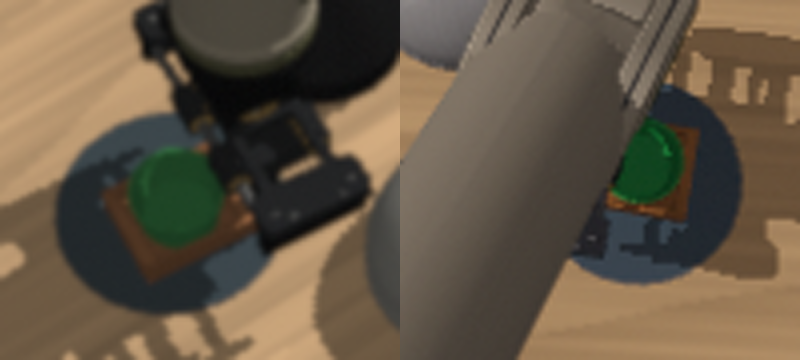

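The tray is on the disc in both views. In the scene crop its base front corner is at (153,283); in the top crop its front edge runs from (698,127) to (686,219).

```bash
python3 -c "
from h import *
d=load('scene');pose(d,(210,170),4,[(153,283),(248,237)],[(105,195),(153,267)],1)
t=load('top');pose(t,(250-100,190),4,[(686,219),(609,205)],[(698,127),(686,216)],1)
S=np.array([162.6,-20.4])
w=g(plane(d,[(210+153/4,170+283/4),(210+248/4,170+237/4)]))*1000; print(np.hypot(*(w-S).T))
w=g(plane(t,[(150+698/4,190+127/4),(150+686/4,190+219/4)],.01))*1000; print(w,np.hypot(*(w-S).T))"
```

```text
base [[198.0, 26.3], [126.1, 26.5]] rim [[199.8, -39.1], [195.9, 25.6]]
  len 71.9 ang 179.9
  len 64.8 ang 93.5
base [[205.4, -45.0], [145.9, -44.9]] rim [[201.7, 22.8], [203.5, -45.9]]
  len 59.5 ang 179.9
  len 68.8 ang -88.5
[58.60558096 59.47434583]
[[202.45880774  24.94283929]
 [204.64312456 -46.60103404]] [60.37133119 49.53906042]
```

The tray centre is about 11 mm off the disc's centre, so the worst corner is at about 65 mm against the 81 mm allowed. I'll back off and lift clear.

Emit:
apply_moves(rows=[{"translation": [0.0004,0.003,0],"spin": 0,"hand": 0.16},{"translation": [0.0005,0.004,0],"spin": 0,"hand": 0.16},{"translation": [0.0005,0.004,0],"spin": 0,"hand": 0.16},{"translation": [0,0,0.02],"spin": 0,"hand": 0.16},{"translation": [0,0,0.03],"spin": 0,"hand": 0.16},{"translation": [0,0,0.03],"spin": 0,"hand": 0.16},{"translation": [0,0,0.03],"spin": 0,"hand": 0.16},{"translation": [0,0,0.03],"spin": 0,"hand": 0.16},{"translation": [0,0,0.03],"spin": 0,"hand": 0.16},{"translation": [-0.01,0.03,0],"spin": 0,"hand": 0.16},{"translation": [-0.01,0.03,0],"spin": 0,"hand": 0.16},{"translation": [-0.01,0.03,0],"spin": 0,"hand": 0.16},{"translation": [-0.01,0.03,0],"spin": 0,"hand": 0.16},{"translation": [0,0.03,0],"spin": 0,"hand": 0.16},{"translation": [0,0.03,0],"spin": 0,"hand": 0.16},{"translation": [0,0,0],"spin": 0,"hand": 0.16},{"translation": [0,0,0],"spin": 0,"hand": 0.16},{"translation": [0,0,0],"spin": 0,"hand": 0.16}])

```text
clock: 16.55
tool_pos: [0.508, 0.0821, 0.1825]
tool_rot: [0.748, 0.664, -0.0, 0.0]
contact_force: [1.2, -0.1, 0.2]
gripper_width: 0.0142
```

```bash
python3 -c "
from h import *
s=status.get_state();print(s['tool_pos'],s['contact_force'],s['clock'])
grab('scene','pics/s10.png');grab('top','pics/t10.png')
a=cv2.imread('pics/t10.png')[190:280,250:350];b=cv2.imread('pics/s10.png')[170:260,210:310]
c=np.hstack([cv2.resize(cv2.imread('pics/s10.png'),(320,240)),cv2.resize(cv2.imread('pics/t10.png'),(320,240)),np.zeros((240,160,3),np.uint8)])
cv2.imwrite('pics/c10.png',np.vstack([np.hstack([cv2.resize(b,None,fx=4,fy=4,interpolation=2),cv2.resize(a,None,fx=4,fy=4,interpolation=2)]),c]))"
```

```text
[0.50800644 0.0820848  0.18254474] [ 1.24841741 -0.06677902  0.16566126] 16.55
```

View pics/c10.png

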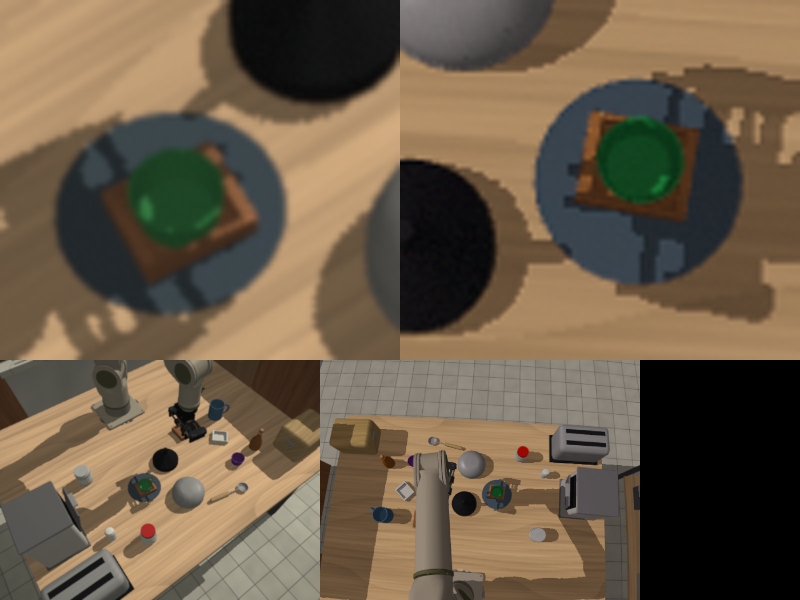

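The whole tray is on the disc in both views, with slate visible all round it. The cup stands in it, the other things look undisturbed, and the hand is clear. I'm handing in.

```bash
python3 -c "
from h import *
print(job.job_done())"
```

```text
the job is handed in; nothing more can be done
None
```

I pushed the tray through the gap and onto the slate disc, and handed the job in at about 16.6 s of the 72 s allowed; no verdict was reported.

**How it went:** I nudged the tray's nose sideways with the shut fingers, then squared it up with a flat two-finger push from behind. I pushed it into the gap and paused with its centre at about x = -10 mm and y = 0 in the gate's frame. For the last stretch I moved the hand 10 mm towards the bowls, so the gripper body would clear the funnel spout.

**Last checks:**
- **Tray:** it stands flat on the disc in both views, about 11 mm off centre. The worst corner is about 65 mm from the disc's centre, against the 81 mm allowed.
- **Cup:** it is standing in the tray.
- **Hand and forces:** the hand was up and clear of everything. The wrist force I read at the end of each move stayed below about 2 N; I did not watch it in between.
- **Other things:** by eye, nothing else has moved. The arm hid part of the top view.

**Disagreements:** the position readings from the two cameras differed by a few millimetres, well within the margin. One move call was refused because I left out a key; nothing moved, and I resent it.

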